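# Index the dial, load the next carrier plate, index it to the reader

### The job

Turn the indexing table one position clockwise (seen from above), so that the empty nest arrives at the load place by the pointer, and let go. Then slide the top plate of the stack, the one with the clamp block, out of the magazine sideways onto its landing without shifting the plate below it, let go of it there, take hold of it afresh and lay it flat in that empty nest, block end towards the hub, without dropping it. Finally turn the table clockwise one position more, not beyond and never backwards past its first position, so that this plate clicks home in front of the reader; leave the other things on the bench where they are.

Things in the scene. Friction and masses are not known exactly. Their poses are not given: they have to be found in the camera images.
- dial (a joint): angle of the indexing table, rad, growing clockwise seen from above; about 0 at the start. Detents every 1.047 rad (0, 1.047, 2.094 ...): a spring roller on a star wheel pulls the table into the nearest one with up to 0.25 N m and holds it; past half-way it snaps forward by itself. Only 1.047 and then 2.094 are wanted.
- dial_handle (a point): centre of the wing handle on the table's axis, 94 mm above the bench: an upright bar 76 mm long, 14 mm thick, from 78 to 106 mm above the bench. It turns with the table; from above it lies square to the line from the axis to empty_nest. It stands on the hub, a drum of radius 54.5 mm with its flat top 78 mm above the bench.
- empty_nest (a point): floor centre of the empty nest to be loaded, 93 mm from the axis, turning with the disc. It takes a plate with its length along the radius: the hub is the inner stop, a 5 mm high strip the outer stop, two 5 mm high strips (18 mm long, in the outer third) the sides; 1.5 to 2.5 mm clearance each way.
- dial_centre (a point): point on the table's axis at the top of its disc (radius 136 mm, top 40 mm above the bench). Of six nests, the one at the load place at the start and the next two clockwise hold fixed plates with blocks like the loose one; the others are empty.
- load_place (a point): fixed point 93 mm from the axis, 40 mm above the bench, over the base's pointer (a flat tongue on the bench that ends in a small diamond): a nest at the load place has its floor centre here.
- reader (a point): fixed point 93 mm from the axis, 40 mm above the bench, in front of the reader, one position clockwise of the load place; a nest at the reader has its floor centre here. The reader is a black box on a post outside the disc, 147 to 190 mm from the axis, top 110 mm above the bench.
- magazine: fixed plate magazine, 190 mm long; origin on its underside. Three plates are stacked towards its +x end in a channel; a ledge, the landing, leads from the stack towards -x. Walls hold the two lower plates on all sides (2 mm play); the top plate can only slide out along -x. Behind it (+x) a wall 32 mm high.
- channel (a point): where the top plate's underside centre starts, 24 mm above the bench, axes as the magazine. Cheeks at both sides, from x = -26 to 46 mm, rise to 64 mm above the bench; from 36 mm up their inner faces are 48 mm apart and overhang the plate's edges, so that it cannot be lifted there nor its block be taken from the sides.
- landing (a point): centre of the landing's top, 87 mm from channel along the magazine's -x, axes as the magazine: a flat ledge 40 mm wide, 97 mm long, 23 mm above the bench, 1 mm below the top plate; a stop 6 mm higher at its far end leaves the plate's centre up to 11 mm beyond this point. A plate centred here is clear of the cheeks.
- block (a point): centre of the top plate's clamp block at half its height: 26 mm along the plate's x, 24 mm across, 30 mm high, on the plate near its +x end, 18 mm from the plate's centre and 25 mm above its underside; top 64 mm above the bench at the start. Plate x is the magazine's x there, but must point to the hub in the nest, 8 mm from block to hub.
- plate_centre (a point): centre of the slab of the top plate (the only loose plate with a block): 74 mm (x) by 58 mm (y) by 10 mm thick, 0.11 to 0.23 kg with its block; 5 mm above its underside.
- hose_loop (a point): lowest point of the hoses that loop out in front of the filling machine: solid and fixed, they fill about x from 0.47 to 0.66, y from 0.03 to 0.23 m, at 0.19 to 0.29 m above the bench; keep the gripper out of there when crossing from one side of the bench to the other.
- spare_centre (a point): centre of the bare plate directly under the top plate: same slab, no block; must stay where it is.
- tape: roll of masking tape, 103 mm across, 24 mm high; loose bystander, origin at the centre of its underside, to be left alone
- bottle: dark ink bottle, 44 mm wide, 90 mm high; loose bystander, origin at the centre of its underside, to be left alone
- tub: round waste tub, 111 mm across, 57 mm high; loose bystander, origin at the centre of its underside, to be left alone
- syringe_20: white syringe, 134 mm long along its y axis, 20 mm high; loose bystander, origin at the centre of its underside, to be left alone
Not all that is in view belongs to the job. Leave any blue look-alike of the part that bears block alone.

How it is judged:
On the way, in this order (a step that is already met when the one before it is completed fails the run):
1. the table is turned one position clockwise and let go, the empty nest at the load place (value of joint dial between 0.9872 and 1.1072 rad and contact force between the fingers and dial below 0.1 N), for 0.2 s.
2. the top plate lies on the landing, clear of the cheeks, and is let go (x of plate_centre in the frame of magazine between -0.055 and -0.018 m and y of plate_centre in the frame of magazine between -0.015 and 0.015 m and z of plate_centre in the frame of magazine between 0.024 and 0.034 m and contact force between the fingers and top_plate below 0.1 N), for 0.2 s.
3. the plate lies flat in the empty nest at the load place, block end to the hub, and is let go (horizontal distance between plate_centre and empty_nest below 0.005 m and z of plate_centre in the frame of empty_nest between 0.002 and 0.0075 m and angle between plate_centre's own z axis and vertical below 0.05 rad and horizontal distance between block and dial_centre below 0.082 m and value of joint dial between 0.9472 and 1.1472 rad and contact force between the fingers and top_plate below 0.1 N), for 0.2 s.
4. the table is turned one more position, the plate before the reader (value of joint dial between 2.0344 and 2.1544 rad and horizontal distance between plate_centre and empty_nest below 0.005 m and z of plate_centre in the frame of empty_nest between 0.002 and 0.0075 m and angle between plate_centre's own z axis and vertical below 0.05 rad and horizontal distance between block and dial_centre below 0.082 m), for 0.2 s.
At the end, for the whole second after the job is handed in: The table rests two positions clockwise of its start (0.06 rad); the top plate lies flat in its nest (5 mm, 0.05 rad), block end to the hub, before the reader (10 mm), released, at rest; the plate below it moved under 8 mm, bystanders under 30 mm (all of step 4 and horizontal distance between plate_centre and reader below 0.01 m and contact force between the fingers and top_plate below 0.1 N and linear speed of top_plate below 0.02 m/s and distance of each of tape, bottle, tub, syringe_20 from where it was at the start of the episode below 0.03 m and distance of spare_centre from where it was at the start of the episode below 0.008 m); the robot touches nothing.
It fails at once if the table is turned backwards past its first position or beyond the reader position (value of joint dial below -0.25 rad or value of joint dial above 2.3944 rad).
It fails at once if the bare plate under the top plate is shifted by more than 8 mm (distance of spare_centre from where it was at the start of the episode above 0.008 m).
It fails at once if the top plate is dropped (falls freely faster than 0.6 m/s) (contact force between the fingers and top_plate below 0.1 N and linear speed of top_plate above 0.6 m/s).
It fails at once if a bystander is shifted by more than 30 mm (distance of any of tape, bottle, tub, syringe_20 from where it was at the start of the episode above 0.03 m).
It also fails if it takes over 72 s, if anything falls off the work surface, if the arm or the gripper's body presses on something with over 40 N, if the wrist force passes 120 N, or if a joint passes its speed limit or range.

### The arm

A 7-joint arm with a two-finger parallel gripper is mounted at the origin on a cart in front of the work surface, level with it; the furniture and walls round the work are solid. World frame = base frame: x ahead of the robot, y to its left, z up, the work surface at z = 0. Lengths are in m, angles in rad, forces in N, time in s.
With the tool pointing down it reaches from about 0.4 to 0.85 m from the base axis. Payload 6.9 kg.
Tool frame: the origin (TCP) lies at the very end of the fingers, on their centre line; the grasp point (between the pads) lies ctrl.grip_point_offset behind it (ctrl.grip_point_offset is the distance from the TCP to the grasp point, in m); z points along the fingers, y is the line along which they close (so a half turn about z gives the same grasp; the last joint's range is limited). The gripper opens to 85 mm and grips with 20 to 120 N. Pads are 22 mm wide; open, the fingers measure 114 mm over their backs; the gripper's body (76 mm by 85 mm) begins 54 mm behind the grasp point. The pads swing forward as they close: fully open they stand 13 mm farther back than shut.
Start: joints at [1.25, 0.507, -0.238, 1.5, 0.126, 1.149, -0.155], TCP at [0.259, -0.569, 0.231] pointing down, gripper open.
Joint ranges: [-3.08, 3.08], [-0.24, 2.05], [-1.43, 1.35], [0, 2.5], [-1.52, 4.66], [0.17, 1.96], [-2.89, 2.89]. Speed limits (rad/s): [2.39, 2.39, 3.14, 3.14, 3.14, 3.14, 3.14].

### API

Orientations are given as a unit quaternion [x, y, z, w].
In Python, from bench import status, viewer, ctrl gives the robot as it stands. The module is installed in compiled form; this text tells all that it offers.
- The arm moves only by the tool arm_command, never from a script. Its argument "targets" is a list of rows, each a list of 4 numbers: the shift along the tool's x, y, z as a fraction of full scale, then the turn about the tool's z as a fraction of full scale. A call has 1 to 10 rows; each row is the pose to reach, as a shift and turn from the pose commanded when the call began, along the tool's axes at that moment, turning the shorter way round; what a row does not reach only later rows make up. Full scale, the value 1, is 100 mm for a shift and pi rad for a turn. A row lasts 1/8 s, in which the tool goes at most 62.5 mm and 10.7 degrees, less where a joint would pass 70% of its speed; a pose out of reach is approached as far as the arm can. A call with a number of a shift or a turn outside -1 to 1 is refused whole. A call with a gripper value outside its range is refused whole. "claw" is the finger opening in mm, from 0 to 85.4, set as the call begins (left out, the last holds). The fingers move at their own pace and stop on an object; "newtons" is the grip in N (left out, the last holds). Time passes only in rows, so rows that repeat a pose let the fingers close. It gives the time, the measured TCP pose, the force, the opening and the grip force at its end, in the units of the state.
- status.state(): the state, without advancing time (a new reading comes with each control period).
- viewer.camera(name): name is "scene" or "top" or "wrist"; returns a dict with "img" (400x640x3 uint8, blue, green, red), "camera_matrix" (3x3 intrinsics, pixels), "dist_coeffs" ([k1, k2, p1, p2, k3] as OpenCV has them; the pictures are not rectified), "R" (3x3) and "t" (3): a world point X has camera coordinates R X + t. Camera axes: x right, y down, z forward; pixel columns grow to the right and rows downward; lengths in m; the calibration is good to about 2 mm. A picture is of the moment at which its call begins. There is no depth.
- ctrl.finish_job(): hands the job in; it is judged then, once.
The state is a dict: "time": time; "qpos": joint angles; "dq": joint speeds; "joint_efforts": joint torques, N m; "tcp_pos": TCP position; "orientation": TCP orientation; "force": force on the tool from outside, world axes, zero at the start; "wrist_torque": the same for the moment, N m; "gripper_width": finger opening in m; "grip_force": force on a finger pad.
Only numpy, scipy, OpenCV 4.12 (cv2) and the standard library are available. Lean on these libraries where they do the work, as an engineer would, in place of code of your own. Each camera call takes 0.05 s, during which the arm holds its last target. There are 200 camera calls.

## Working session

There is one attempt and no reset: what is moved stays moved. The work goes in short steps, Python scripts to look and compute and a tool call to move; the robot and the scene stay as the last step left them, time stands still between calls to the robot, and variables do not carry over. Pictures are saved under pics/ and viewed, at most 10 in all, crops included, and the job is handed in when it is done.

Besides the shell and the picture viewer there is one more tool, called after ">>>" by a JSON object that holds its "api" and its "payload". arm_command: Moves the arm, as the interface text tells. Shift numbers are shares of 100 mm and turn numbers shares of pi rad, none past 1 either way. Its arguments: {"type":"object","properties":{"targets":{"type":"array","items":{"type":"array","items":{"type":"number"}}},"claw":{"type":"number"},"newtons":{"type":"number"}},"required":["targets"]}

```bash
mkdir -p pics
cat > h.py <<'E'
import numpy as np, cv2
from bench import status, viewer, ctrl
def ray(c,uv):
    p=cv2.undistortPoints(np.array([[uv]],float),c["camera_matrix"],np.array(c["dist_coeffs"],float))[0,0]
    R=np.array(c["R"]);t=np.array(c["t"]);return -R.T@t, R.T@np.array([p[0],p[1],1.])
def at(c,uv,z):
    o,d=ray(c,uv);return o+d*(z-o[2])/d[2]
def px(c,X):
    R=np.array(c["R"]);r,_=cv2.Rodrigues(R)
    return cv2.projectPoints(np.array(X,float).reshape(-1,3),r,np.array(c["t"],float),np.array(c["camera_matrix"],float),np.array(c["dist_coeffs"],float))[0][:,0]
E
python3 - <<'E'
from h import *
import pickle
cs={}
for n in("scene","top"):
    c=viewer.camera(n);cs[n]=c;cv2.imwrite(f"pics/{n}0.png",cv2.resize(c["img"],(800,500),interpolation=cv2.INTER_CUBIC));print(n,-np.array(c["R"]).T@c["t"])
pickle.dump(cs,open("c0.pkl","wb"))
print(status.state(),ctrl.grip_point_offset)
E
```

```text
scene [-0.63834108  0.71140006  0.81269942]
top [0.36162321 0.0889659  1.70518916]
{'time': 0.1, 'qpos': array([ 1.24951025,  0.50823707, -0.237536  ,  1.50103138,  0.12568066,
        1.14890039, -0.15481198]), 'dq': array([ 6.62313651e-04, -1.23392862e-03,  8.52352955e-05, -2.24734475e-03,
       -2.81029647e-04, -9.98999458e-04,  1.08864126e-03]), 'joint_efforts': array([-3.97365686e-03, -6.21839976e+01, -2.19400607e+00, -2.50208080e+01,
        1.26340060e-02,  7.84794276e-03, -6.36731397e-05]), 'tcp_pos': array([ 0.25847178, -0.5685545 ,  0.23052763]), 'orientation': array([ 9.77318134e-01,  2.11774958e-01, -1.73863051e-04, -7.75923390e-04]), 'force': array([-0.24396737,  0.10831439,  0.14238736]), 'wrist_torque': array([ 0.02990935, -0.03507845, -0.02322749]), 'grip_force': 0.0, 'gripper_width': 0.08547822415586438} 0.0187
```

View pics/top0.png

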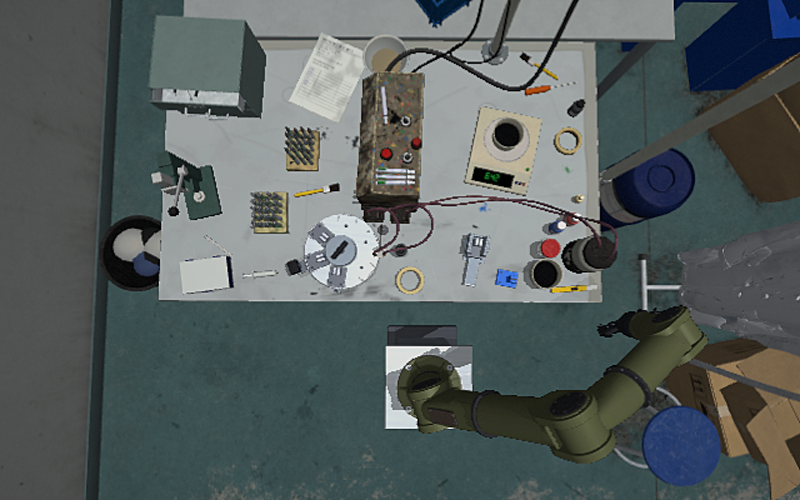

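View pics/scene0.png

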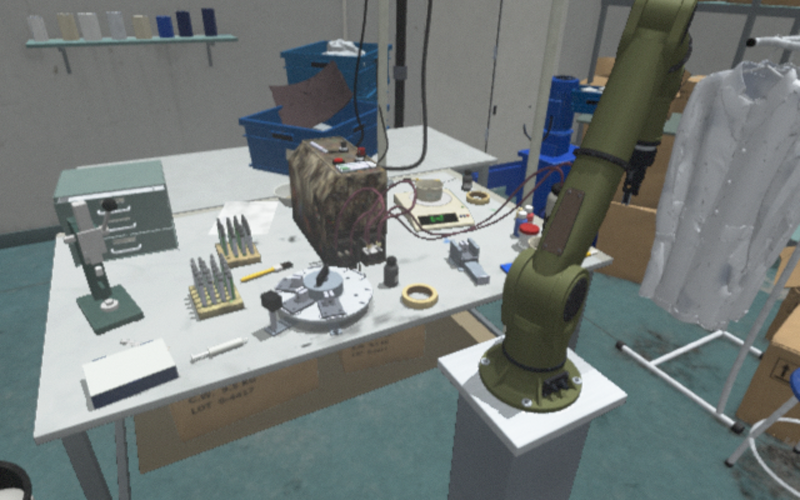

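Top view: the dial hub is at (341,251) and the reader (black box) at (293,267). The grey magazine with its stack is at (472,255), and the blue look-alike at (507,278) must be left alone. The tape is at (409,279) and the bottle near (400,250). I'm enlarging both work areas.

Run:
```python
from h import *
import pickle
c=pickle.load(open("c0.pkl","rb"))["top"];i=c["img"]
a=i[165:240,220:320];b=i[175:250,345:425]
a=cv2.resize(a,(800,600),interpolation=cv2.INTER_CUBIC);b=cv2.resize(b,(640,600),interpolation=cv2.INTER_CUBIC)
cv2.imwrite("pics/d.png",a);cv2.imwrite("pics/m.png",b)
```

```text
(no output)
```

View pics/d.png

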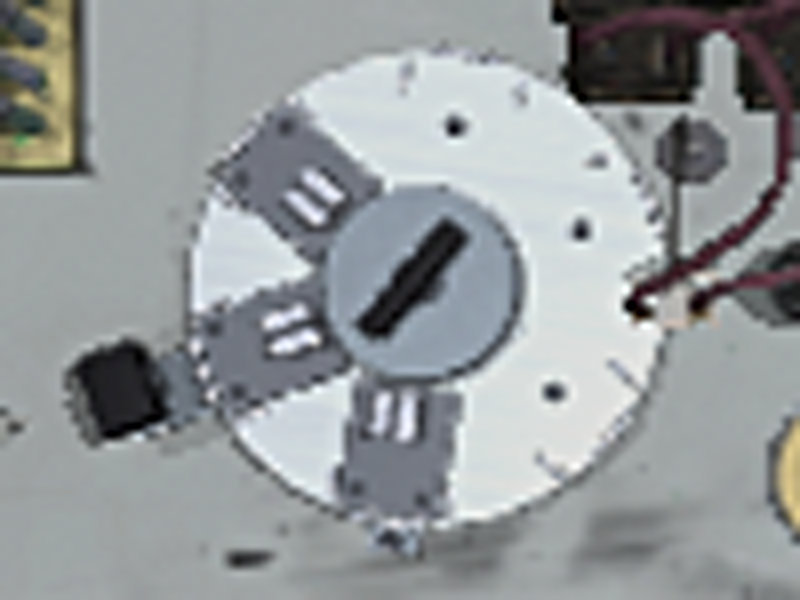

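View pics/m.png

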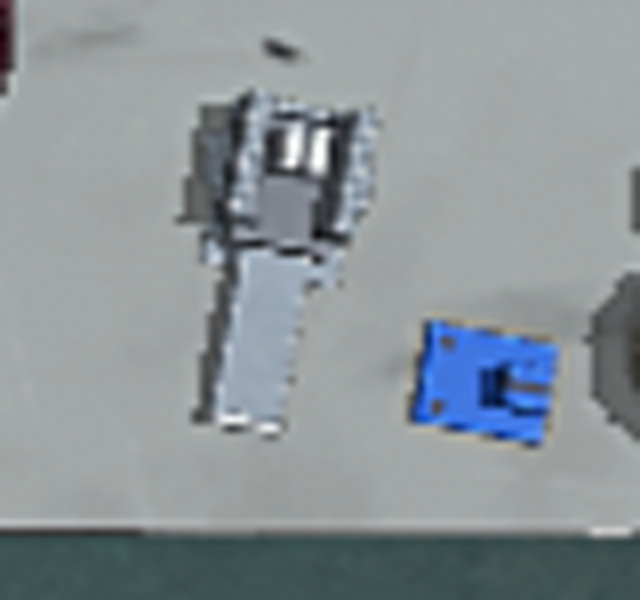

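The plate at the load place is the one at the pointer diamond (397,540 in the dial crop), and the empty nest is counter-clockwise of it, at about (553,390). The loose plate is the grey one with a light block in the magazine at (303,150) in the second crop. The blue one at (485,380) lies free on the bench and is only a look-alike. The crop confirms this.

```bash
cat >> h.py <<'E'
from scipy.spatial.transform import Rotation as Ro
def go(P,yaw,q=None):
    """shift (mm) & turn (deg) in tool axes from current measured pose to TCP P with tool-x heading yaw (deg)"""
    s=status.state();R=Ro.from_quat(s["orientation"]);d=R.inv().apply(np.array(P)-s["tcp_pos"])*1000
    x=R.as_matrix()[:,0];cur=np.degrees(np.arctan2(x[1],x[0]))
    dy=-(yaw-cur);dy=(dy+180)%360-180   # tool z down: turn about tool z = -world yaw
    print("shift mm",d.round(1),"cur yaw",cur.round(2),"turn deg",round(dy,1),"frac",(d/100).round(3),round(dy/180,4),"q7",s["qpos"][6].round(2))
E
python3 - <<'E'
from h import *
import pickle
c=pickle.load(open("c0.pkl","rb"))["top"]
D=lambda x,y,z:at(c,(220+(x+.5)/8-.5,165+(y+.5)/8-.5),z)
M=lambda x,y,z:at(c,(345+(x+.5)/8-.5,175+(y+.5)/8-.5),z)
print("hub",D(424,284,.078),"disc",D(428,287,.04),"handle ends",D(455,230,.106),D(372,328,.106),"diamond",D(397,540,0.002))
print("loadplate outer",D(392,495,.05),"block",D(396,415,.08), "emptydot", D(553,390,.04))
print("block",M(303,150,.064),"stop",M(250,422,.029),"back",M(308,108,.06),"land near",M(275,250,.023))
go([.5,.2,.3],0)
E
```

```text
hub [0.49392638 0.31607861 0.078     ] disc [0.49532381 0.31909034 0.04      ] handle ends [0.5212697  0.29574012 0.106     ] [0.46748845 0.34005925 0.106     ] diamond [0.35204977 0.3399629  0.002     ]
loadplate outer [0.37745608 0.33609122 0.05      ] block [0.4212137  0.33011585 0.08      ] emptydot [0.43732035 0.24755711 0.04      ]
block [ 0.52827073 -0.1734093   0.064     ] stop [ 0.37637824 -0.14803875  0.029     ] back [ 0.5524038  -0.17698904  0.06      ] land near [ 0.47481506 -0.16360854  0.023     ]
shift mm [ 538.  -599.7  -68.5] cur yaw 24.45 turn deg 24.5 frac [ 5.38  -5.997 -0.685] 0.1358 q7 -0.15
```

>>> {"api": "arm_command", "payload": {"targets": [[0.4,-0.4,-0.2,0],[0.8,-0.8,-0.25,0],[1,-1,-0.25,0]]}}

```text
time: 0.48
tcp_pos: [0.3098, -0.4335, 0.2568]
orientation: [0.977, 0.213, 0.0, -0.0]
force: [0.2, -0.8, 0.9]
gripper_width: 0.0857
grip_force: 0.0
```

>>> {"api": "arm_command", "payload": {"targets": [[0.4,-0.4,-0.1,0],[0.8,-0.8,-0.25,0],[1,-1,-0.25,0]]}}

```text
time: 0.85
tcp_pos: [0.3594, -0.3012, 0.2823]
orientation: [0.977, 0.213, 0.001, 0.0]
force: [0.6, -1.6, 0.0]
gripper_width: 0.0853
grip_force: 0.0
```

>>> {"api": "arm_command", "payload": {"targets": [[0.4,-0.4,-0.1,0],[0.8,-0.8,-0.25,0],[1,-1,-0.25,0],[1,-1,-0.25,0]]}}

```text
time: 1.35
tcp_pos: [0.4082, -0.1693, 0.3064]
orientation: [0.977, 0.214, 0.0, -0.0]
force: [0.4, -0.1, -0.6]
gripper_width: 0.0856
grip_force: 0.0
```

Run:
```python
from h import *
print(status.state()["tcp_pos"],status.state()["qpos"])
go([.41,-.065,.3],60);go([.41,.15,.3],140)
c=viewer.camera("wrist");np.set_printoptions(precision=4,suppress=True)
s=status.state();R=Ro.from_quat(s["orientation"]).as_matrix()
Rc=np.array(c["R"]);o=-Rc.T@c["t"]
print("cam in tool",R.T@(o-s["tcp_pos"]),"fwd",R.T@Rc[2],"right",R.T@Rc[0])
```

```text
[ 0.40822915 -0.16933059  0.30643658] [ 0.69415707  0.16828152 -0.42684889  1.81273632  0.074689    1.17614223
 -0.8954217 ]
shift mm [ 45.2 -94.    6.5] cur yaw 24.72 turn deg -35.3 frac [ 0.452 -0.94   0.065] -0.196 q7 -0.9
shift mm [ 135.2 -289.3    6.6] cur yaw 24.72 turn deg -115.3 frac [ 1.352 -2.893  0.066] -0.6404 q7 -0.9
cam in tool [ 0.0748 -0.0021 -0.1414] fwd [-0.2912  0.0007  0.9567] right [ 0.0023  1.     -0.    ]
```

>>> {"api": "arm_command", "payload": {"targets": [[0.15,-0.3,0.065,-0.055],[0.3,-0.6,0.065,-0.11],[0.45,-0.94,0.065,-0.165],[0.45,-0.94,0.065,-0.196],[0.45,-0.94,0.065,-0.196]]}}

```text
time: 2.02
tcp_pos: [0.4093, -0.0687, 0.2995]
orientation: [0.868, 0.497, -0.0, -0.0]
force: [0.4, -0.8, -0.6]
gripper_width: 0.0853
grip_force: 0.0
```

>>> {"api": "arm_command", "payload": {"targets": [[0.25,-0.15,0,-0.055],[0.5,-0.3,0,-0.11],[0.75,-0.43,0,-0.165],[0.93,-0.54,0,-0.222],[0.93,-0.54,0,-0.222]]}}

```text
time: 2.65
tcp_pos: [0.41, 0.04, 0.2997]
orientation: [0.646, 0.764, 0.0, -0.0]
force: [-0.5, -0.4, 0.4]
gripper_width: 0.0854
grip_force: 0.0
```

>>> {"api": "arm_command", "payload": {"targets": [[0.25,0.05,0,-0.055],[0.5,0.1,0,-0.11],[0.75,0.15,0,-0.165],[0.98,0.17,0,-0.227],[0.98,0.17,0,-0.227]]}}

```text
time: 3.28
tcp_pos: [0.4104, 0.1392, 0.2996]
orientation: [0.339, 0.941, 0.0, -0.0]
force: [0.1, -0.5, 0.2]
gripper_width: 0.085
grip_force: 0.0
```

>>> {"api": "arm_command", "payload": {"targets": [[0.1,0.4,0,0],[0.3,0.8,0,0],[0.4,0.96,0,0],[0.4,0.96,0,0]]}}

```text
time: 3.78
tcp_pos: [0.4409, 0.2383, 0.2992]
orientation: [0.34, 0.94, -0.0, -0.0]
force: [-0.6, -0.2, -1.3]
gripper_width: 0.0854
grip_force: 0.0
```

Run:
```python
from h import *
import pickle
c=viewer.camera("wrist");pickle.dump(c,open("w1.pkl","wb"))
cv2.imwrite("pics/w1.png",c["img"]);print(status.state()["tcp_pos"],status.state()["qpos"])
C=np.array([.494,.317,0]);d=lambda a:np.array([np.cos(np.radians(a)),np.sin(np.radians(a)),0])
print(px(c,[C+[0,0,.078],C+[0,0,.106]+.038*d(140.8),C+[0,0,.106]-.038*d(140.8)]))
go(C+[0,0,.085],140.8)
```

```text
[0.44088175 0.23743451 0.2992373 ] [ 0.11501966  0.35356667 -0.92924703  1.69381346  0.29741065  1.24581102
 -0.00448389]
[[413.14212793 160.04267387]
 [422.92770509 126.48059262]
 [417.38956843 201.05863772]]
shift mm [ 10.1  95.5 214.1] cur yaw 140.24 turn deg -0.6 frac [0.101 0.955 2.141] -0.0031 q7 -0.0
```

View pics/w1.png

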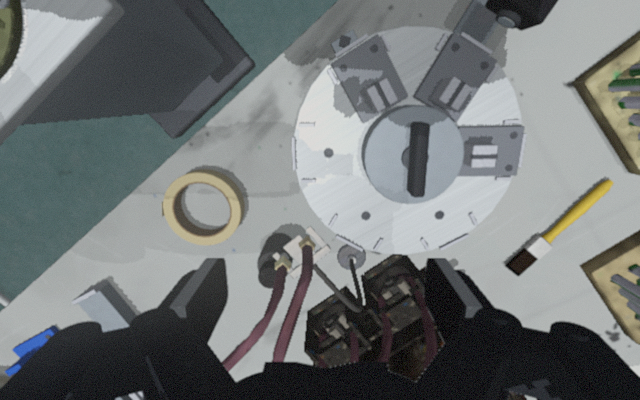

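The wrist view shows the hub centre at (413,155), the bar's top from (419,122) to (416,195), the pointer diamond at (343,42), and the empty nest's dot at (329,153).

Run:
```python
from h import *
import pickle
c=pickle.load(open("w1.pkl","rb"))
g=cv2.cvtColor(c["img"],6);p=g[60:230,350:480]
# dark bar
m=np.zeros_like(g);m[115:205,400:440]=(g[115:205,400:440]<55)
ys,xs=np.nonzero(m);print(xs.mean(),ys.mean(),xs.min(),xs.max(),ys.min(),ys.max())
print("hub",at(c,(413,155),.078),"disc",at(c,(408.5,140),.04))
a,b=at(c,(419.5,122.5),.106),at(c,(416,195),.106);print("bar",a,b,(a+b)/2,np.degrees(np.arctan2(*(a-b)[1::-1])))
print("dot",at(c,(329,153),.04),"diamond",at(c,(343,42),.003))
cen=at(c,(413,155),.078)
for q in ((329,153),(366,216),(440,215)):
    v=at(c,q,.04)-cen;print(np.hypot(v[0],v[1]),np.degrees(np.arctan2(v[1],v[0])))
```

```text
416.4217877094972 149.80167597765364 408 428 123 195
hub [0.48939947 0.3200772  0.078     ] disc [0.48261427 0.32987975 0.04      ]
bar [0.45931167 0.34064209 0.106     ] [0.51715545 0.29567906 0.106     ] [0.48823356 0.31816058 0.106     ] 142.14142388218758
dot [0.43441146 0.24801022 0.04      ] diamond [0.34813356 0.34130526 0.003     ]
0.09064949976204441 -127.3440870505585
0.09439512361137802 -67.23158949643512
0.09605968880571313 -8.734743223610216
```

>>> {"api": "arm_command", "payload": {"targets": [[0.08,0.5,0,-0.01],[0.15,0.94,0.1,-0.01],[0.15,0.94,0.5,-0.01],[0.15,0.94,1,-0.01]], "claw": 60}}

```text
time: 4.32
tcp_pos: [0.4899, 0.3194, 0.199]
orientation: [0.325, 0.946, 0.0, 0.001]
force: [1.4, -0.5, 0.7]
gripper_width: 0.0599
grip_force: 0.0
```

>>> {"api": "arm_command", "payload": {"targets": [[0,0,0.4,0],[0,0,0.8,0],[0,0,0.95,0],[0,0,0.95,0]]}}

```text
time: 4.82
tcp_pos: [0.4889, 0.3197, 0.1046]
orientation: [0.324, 0.946, -0.001, -0.0]
force: [0.8, 0.8, 0.8]
gripper_width: 0.0598
grip_force: 0.0
```

Run:
```python
from h import *
go([.4895,.319,.084],142)
c=viewer.camera("wrist");cv2.imwrite("pics/w2.png",c["img"])
print(status.state()["tcp_pos"],status.state()["force"])
```

```text
shift mm [-0.9 -0.1 20.6] cur yaw 142.2 turn deg 0.2 frac [-0.009 -0.001  0.206] 0.0011 q7 -0.26
[0.48915463 0.32072656 0.10568073] [-0.28048913 -0.6381567   0.76257802]
```

View pics/w2.png

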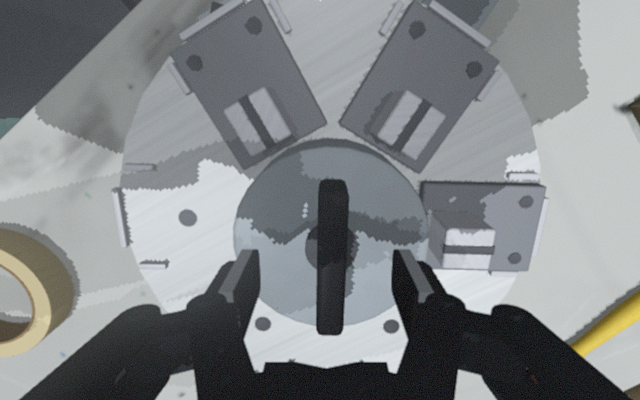

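The fingers straddle the bar (330, 180–334), which is almost centred between the pads at 250 and 402. Next: lower, grip and turn.

>>> {"api": "arm_command", "payload": {"targets": [[0,0,0.1,0],[0,0,0.21,0],[0,0,0.21,0]]}}

```text
time: 5.25
tcp_pos: [0.4881, 0.3208, 0.083]
orientation: [0.323, 0.947, -0.001, -0.0]
force: [-0.1, -0.3, 0.8]
gripper_width: 0.06
grip_force: 0.0
```

>>> {"api": "arm_command", "payload": {"targets": [[0,0,0,0],[0,0,0,0],[0,0,0,0],[0,0,0,0]], "claw": 5, "newtons": 50}}

```text
time: 5.75
tcp_pos: [0.4895, 0.3228, 0.0847]
orientation: [0.323, 0.946, 0.002, 0.001]
force: [4.0, 4.4, 2.1]
gripper_width: 0.0128
grip_force: 50.8
```

Run:
```python
from h import *
s=status.state();print(s["tcp_pos"],s["force"],s["wrist_torque"],s["gripper_width"],s["grip_force"])
```

```text
[0.48949031 0.32275919 0.08469764] [3.95869937 4.36344069 2.05624309] [ 0.74068604 -0.57686508 -0.40757554] 0.012778960611270247 50.80895662307739
```

>>> {"api": "arm_command", "payload": {"targets": [[0,0.03,0,0.04],[0,0.03,0,0.09],[0,0.03,0,0.14],[0,0.03,0,0.19],[0,0.03,0,0.24],[0,0.03,0,0.29],[0,0.03,0,0.335],[0,0.03,0,0.335],[0,0.03,0,0.335]]}}

```text
time: 6.88
tcp_pos: [0.494, 0.3247, 0.0847]
orientation: [0.755, 0.656, 0.003, 0.001]
force: [10.8, 3.8, -3.4]
gripper_width: 0.013
grip_force: 50.3
```

Run:
```python
from h import *
s=status.state();print(s["tcp_pos"],s["force"],s["wrist_torque"],s["gripper_width"],s["grip_force"]);go([.49,.32,.3],82)
```

```text
[0.49396365 0.32467951 0.08466988] [10.7605271   3.84682027 -3.42443065] [ 0.86472776 -1.99169584 -0.49376866] 0.013023863517995433 50.26728272438049
shift mm [  -4.2   -2.1 -215.4] cur yaw 81.92 turn deg -0.1 frac [-0.042 -0.021 -2.154] -0.0005 q7 -1.13
```

>>> {"api": "arm_command", "payload": {"targets": [[0.03,0.03,0,0],[0.03,0.03,0,0],[0.03,0.03,0,0],[0.03,0.03,0,0]], "claw": 60}}

```text
time: 7.38
tcp_pos: [0.4932, 0.326, 0.0837]
orientation: [0.754, 0.657, -0.0, -0.0]
force: [1.0, 0.7, 0.2]
gripper_width: 0.0601
grip_force: 0.0
```

>>> {"api": "arm_command", "payload": {"targets": [[0,0,-0.3,0],[0,0,-0.8,0],[0,0,-1,0]]}}

```text
time: 7.75
tcp_pos: [0.4941, 0.327, 0.1866]
orientation: [0.754, 0.657, 0.002, 0.0]
force: [0.3, 0.2, -0.8]
gripper_width: 0.06
grip_force: 0.0
```

>>> {"api": "arm_command", "payload": {"targets": [[0,0,-0.4,0],[0,-0.2,-0.8,-0.06],[0,-0.5,-1,-0.12],[0,-0.8,-1,-0.18],[0,-0.8,-1,-0.18]]}}

```text
time: 8.38
tcp_pos: [0.412, 0.3379, 0.2845]
orientation: [0.539, 0.842, 0.0, 0.0]
force: [0.2, 0.2, -1.1]
gripper_width: 0.0602
grip_force: 0.0
```

Run:
```python
from h import *
import pickle
c=viewer.camera("wrist");pickle.dump(c,open("w3.pkl","wb"))
C=np.array([.4935,.3205,0]);d=lambda a:np.array([np.cos(np.radians(a)),np.sin(np.radians(a)),0])
im=c["img"].copy()
for r,z in((.136,.04),(.0545,.078)):
    P=px(c,[C+[0,0,z]+r*d(a) for a in range(0,360,3)]);cv2.polylines(im,[P.astype(int)],True,(0,255,0),1)
P=px(c,[C+[0,0,.04]+.093*d(172+60*k) for k in range(6)])
for p in P: cv2.circle(im,tuple(p.astype(int)),2,(0,0,255),-1)
cv2.imwrite("pics/w3.png",im);print(P)
s=status.state();print(s["tcp_pos"],s["qpos"]);go([.41,.11,.3],120)
```

```text
[[316.35747775 163.79291077]
 [313.38854647 237.52741241]
 [374.63303655 273.6978866 ]
 [442.47384978 243.33782074]
 [454.3793412  170.18041337]
 [389.56151073 126.32062919]]
[0.41373905 0.33715594 0.28413736] [-0.22746418  0.3815525  -0.73295706  1.64684189  0.26956938  1.21689029
 -0.5916443 ]
shift mm [-205.2  -97.5  -15.8] cur yaw 114.48 turn deg -5.5 frac [-2.052 -0.975 -0.158] -0.0307 q7 -0.59
```

View pics/w3.png

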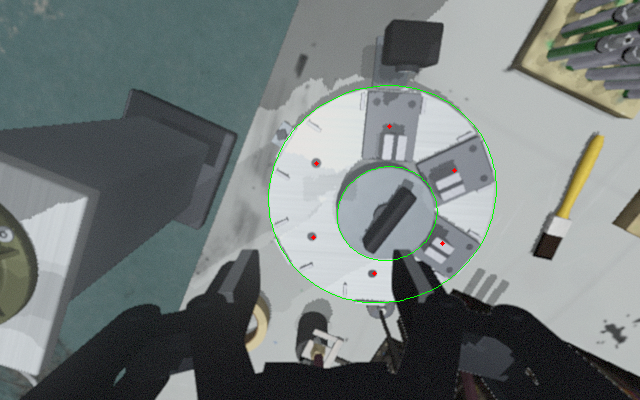

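Overlaid hub, disc and nest marks fall on the features within about 1 px, e.g. the empty nest's dot at (316,163). The table is at 1.047 and the dial centre is (.4935,.3205). Next I cross to the magazine.

>>> {"api": "arm_command", "payload": {"targets": [[-0.4,-0.18,-0.1,0],[-0.8,-0.36,-0.15,0],[-1,-0.456,-0.15,0]]}}

```text
time: 8.8
tcp_pos: [0.4155, 0.2244, 0.2987]
orientation: [0.544, 0.839, -0.0, 0.0]
force: [0.3, -0.2, 0.6]
gripper_width: 0.06
grip_force: 0.0
```

>>> {"api": "arm_command", "payload": {"targets": [[-0.5,-0.23,0,0],[-1,-0.456,0,0]]}}

```text
time: 9.05
tcp_pos: [0.4147, 0.1152, 0.2986]
orientation: [0.542, 0.84, 0.0, -0.0]
force: [0.9, -0.5, 0.1]
gripper_width: 0.0599
grip_force: 0.0
```

>>> {"api": "arm_command", "payload": {"targets": [[-0.5,-0.23,0,0],[-1,-0.456,0,0]]}}

```text
time: 9.3
tcp_pos: [0.4143, 0.0048, 0.2988]
orientation: [0.543, 0.84, 0.0, 0.0]
force: [1.3, -0.3, 0.8]
gripper_width: 0.0602
grip_force: 0.0
```

>>> {"api": "arm_command", "payload": {"targets": [[-0.3,-0.13,0,-0.055],[-0.5,-0.23,0,-0.11],[-0.7,-0.33,0,-0.165],[-0.9,-0.4,0,-0.22],[-1,-0.456,0,-0.275],[-1,-0.456,0,-0.314],[-1,-0.456,0,-0.314]], "claw": 0}}

```text
time: 10.18
tcp_pos: [0.414, -0.1034, 0.2986]
orientation: [0.081, 0.997, 0.0, -0.0]
force: [0.2, 0.1, -0.1]
gripper_width: -0.0001
grip_force: 0.0
```

>>> {"api": "arm_command", "payload": {"targets": [[-0.2,-0.2,0,0],[-0.44,-0.46,0,0],[-0.44,-0.46,0,0]]}}

```text
time: 10.55
tcp_pos: [0.451, -0.1573, 0.2981]
orientation: [0.082, 0.997, 0.0, -0.0]
force: [0.1, 0.5, 0.4]
gripper_width: 0.0
grip_force: 0.0
```

Run:
```python
from h import *
import pickle
c=viewer.camera("wrist");pickle.dump(c,open("w4.pkl","wb"))
cv2.imwrite("pics/w4.png",cv2.resize(c["img"][:320,160:480],(800,800))[:600] if 0 else c["img"])
s=status.state();print(s["tcp_pos"],s["qpos"]);go([.5584,-.178,.1],170.7)
```

```text
[ 0.4503959  -0.15555448  0.29820274] [ 0.77105226  0.25492404 -0.63532577  1.7523489   0.16107607  1.18801969
  1.49884894]
shift mm [-110.4   -4.8  198.1] cur yaw 170.69 turn deg -0.0 frac [-1.104 -0.048  1.981] -0.0001 q7 1.5
```

View pics/w4.png

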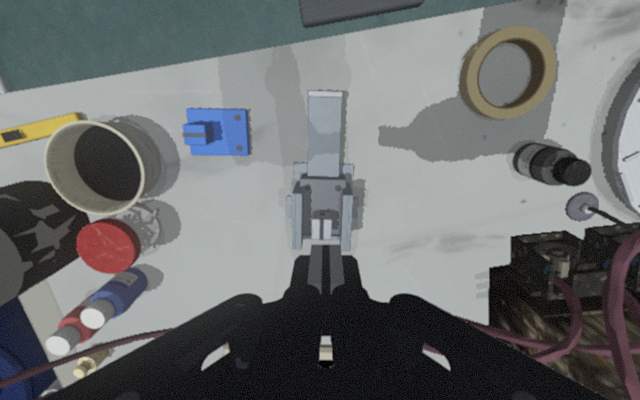

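The wrist view shows the magazine with its landing from (325,93) down to (325,175), cheeks at columns 290 and 350, and the block at about (321,225). The blue decoy is at (217,132).

Run:
```python
from h import *
import pickle
c=pickle.load(open("w4.pkl","rb"));g=cv2.cvtColor(c["img"],6)
for v in range(90,180,12)  : print(v,*g[v,300:356:1])
print("block rows")
for v in range(176,246,4): print(v,*g[v,286:360:2])
```

```text
90 148 161 163 162 163 163 156 152 139 146 148 148 148 144 143 141 144 135 118 111 114 117 125 136 139 143 139 119 115 123 118 125 137 137 138 138 132 117 130 149 146 142 140 142 142 138 142 167 174 175 175 173 176 177 171 175
102 147 150 145 143 157 163 162 150 136 156 162 161 162 157 162 160 158 159 159 160 156 157 155 155 159 156 157 155 157 158 156 157 159 159 157 158 155 157 155 159 157 140 120 109 111 112 137 174 176 178 174 177 175 175 172 177
114 146 148 146 146 146 150 157 150 143 161 163 162 160 158 159 158 157 162 159 161 160 157 160 159 160 158 159 160 158 154 158 159 157 156 158 155 157 156 156 157 150 115 109 118 109 117 140 171 175 175 174 173 170 174 176 173
126 147 148 145 146 147 146 142 144 133 141 145 139 140 141 156 159 158 159 157 157 156 160 163 160 165 160 158 160 161 161 157 157 160 159 156 154 157 156 161 159 145 115 110 111 115 130 156 165 168 172 169 171 174 169 171 172
138 147 144 147 145 146 142 146 150 143 141 143 144 142 145 141 137 138 141 140 138 137 136 136 141 144 137 141 140 139 139 140 139 140 134 137 139 138 139 141 134 113 105 112 106 112 127 1
[... 2608 characters left out ...]
 74 79 80 80 92 166 184 184 179 102 88 179 183 178 169 99 82 82 104 89 146 151 145 153 143 104 113 114 124
232 168 167 170 155 145 142 151 142 75 85 83 84 81 166 182 184 179 100 93 174 182 182 170 118 121 122 110 95 147 151 145 148 144 167 169 169 170
236 174 168 171 156 140 150 153 145 80 99 97 94 102 178 182 180 176 97 96 177 179 178 162 121 122 116 101 98 145 149 142 146 139 166 167 166 175
240 175 168 168 151 143 150 149 143 109 169 166 167 166 165 165 166 159 151 145 157 155 157 153 156 158 152 157 109 151 149 147 145 143 171 168 168 172
244 174 168 171 150 142 147 152 145 135 171 167 169 163 134 134 132 137 136 130 126 127 127 137 134 138 134 141 106 154 144 150 145 137 166 164 165 170
```

Run:
```python
from h import *
import pickle
c=pickle.load(open("w4.pkl","rb"))
a=at(c,(324.8,102),.023);b=at(c,(322.8,174),.023);d=b-a
print(a,b,"heading",np.degrees(np.arctan2(d[1],d[0])))
f=at(c,(321.3,218.3),.064);r=at(c,(321.3,238.5),.064);print("block front/rear top",f,r,(f+r)/2,np.linalg.norm(r-f))
l=at(c,(301.5,200),.064);q=at(c,(343.2,200),.064);print("cheek mid",(l+q)/2,np.linalg.norm(l-q))
print("stop top",at(c,(325,91.5),.029))
f=f+0;u=np.array([np.cos(np.radians(-9.3)),np.sin(np.radians(-9.3)),0])
print("heading landing->block",np.degrees(np.arctan2(*( (f+r)/2-a)[1::-1])))
```

```text
[ 0.38216113 -0.14662887  0.023     ] [ 0.46795889 -0.16354636  0.023     ] heading -11.15441893831714
block front/rear top [ 0.51173722 -0.17242532  0.064     ] [ 0.53736415 -0.17678931  0.064     ] [ 0.52455068 -0.17460732  0.064     ] 0.025995842798527007
cheek mid [ 0.48951951 -0.16739583  0.064     ] 0.04873668393641809
stop top [ 0.37061568 -0.14444911  0.029     ]
heading landing->block -11.11655476882319
```

>>> {"api": "arm_command", "payload": {"targets": [[-0.5,-0.04,0.3,0.01],[-0.9,-0.07,0.7,0.01],[-0.9,-0.07,1,0.01],[-0.9,-0.07,1,0.01]]}}

```text
time: 11.1
tcp_pos: [0.5364, -0.1747, 0.1967]
orientation: [0.095, 0.996, 0.001, -0.003]
force: [-0.5, -0.5, 0.6]
gripper_width: -0.0001
grip_force: 0.0
```

Run:
```python
from h import *
go([.5559,-.1808,.1],168.9);go([.5559,-.1808,.046],168.9)
```

```text
shift mm [-20.8  -2.4  96.6] cur yaw 169.14 turn deg 0.2 frac [-0.208 -0.024  0.966] 0.0013 q7 1.35
shift mm [-21.1  -2.4 150.6] cur yaw 169.14 turn deg 0.2 frac [-0.211 -0.024  1.506] 0.0013 q7 1.35
```

>>> {"api": "arm_command", "payload": {"targets": [[-0.21,-0.025,0.2,0],[-0.21,-0.025,0.6,0],[-0.21,-0.025,0.95,0],[-0.21,-0.025,0.95,0],[-0.21,-0.025,0.95,0]]}}

```text
time: 11.72
tcp_pos: [0.5592, -0.1822, 0.1062]
orientation: [0.095, 0.996, -0.0, 0.001]
force: [0.7, -0.8, 0.3]
gripper_width: 0.0003
grip_force: 0.0
```

Run:
```python
from h import *
go([.5559,-.1808,.046],168.9)
```

```text
shift mm [ 3.6  0.7 60.2] cur yaw 169.15 turn deg 0.3 frac [0.036 0.007 0.602] 0.0014 q7 1.28
```

>>> {"api": "arm_command", "payload": {"targets": [[0,0,0.3,0],[0,0,0.5,0],[0,0,0.6,0],[0,0,0.6,0]]}}

```text
time: 12.22
tcp_pos: [0.5586, -0.1823, 0.0447]
orientation: [0.094, 0.996, -0.0, 0.0]
force: [-0.5, -0.4, -1.0]
gripper_width: 0.0005
grip_force: 0.0
```

Run:
```python
from h import *
go([.5559,-.1808,.046],168.9)
C=np.array([.5245,-.1746,.046]);u=np.array([.9813,-.1925,0]);go(C+u*(.024-.082),168.9);print(status.state()["force"])
```

```text
shift mm [ 2.9  1.  -1.3] cur yaw 169.16 turn deg 0.3 frac [ 0.029  0.01  -0.013] 0.0015 q7 1.23
shift mm [92.9  1.4 -1.4] cur yaw 169.16 turn deg 0.3 frac [ 0.929  0.014 -0.014] 0.0015 q7 1.23
[-0.47734867 -0.35058557 -0.9575651 ]
```

>>> {"api": "arm_command", "payload": {"targets": [[0.1,0.01,-0.01,0],[0.2,0.01,-0.01,0],[0.35,0.01,-0.01,0],[0.5,0.01,-0.01,0],[0.65,0.01,-0.01,0],[0.78,0.01,-0.01,0],[0.88,0.01,-0.01,0],[0.93,0.01,-0.01,0],[0.93,0.01,-0.01,0]]}}

```text
time: 13.35
tcp_pos: [0.4667, -0.1638, 0.0448]
orientation: [0.094, 0.996, -0.0, -0.0]
force: [1.1, 0.1, 0.9]
gripper_width: -0.0003
grip_force: 0.0
```

>>> {"api": "arm_command", "payload": {"targets": [[-0.1,0,0,0],[-0.15,0,-0.3,0],[-0.15,0,-0.8,0],[-0.15,0,-1,0],[-0.15,0,-1,0]]}}

```text
time: 13.98
tcp_pos: [0.4833, -0.1669, 0.1461]
orientation: [0.095, 0.996, -0.0, 0.002]
force: [0.6, -0.6, 0.0]
gripper_width: -0.0001
grip_force: 0.0
```

Run:
```python
from h import *
import pickle
c=viewer.camera("wrist");pickle.dump(c,open("w5.pkl","wb"))
cv2.imwrite("pics/w5.png",cv2.resize(c["img"][:,120:540],(630,600)))
go([.46,-.162,.145],168.9)
```

```text
shift mm [22.9  0.5 -0.2] cur yaw 169.16 turn deg 0.3 frac [ 0.229  0.005 -0.002] 0.0014 q7 1.31
```

View pics/w5.png

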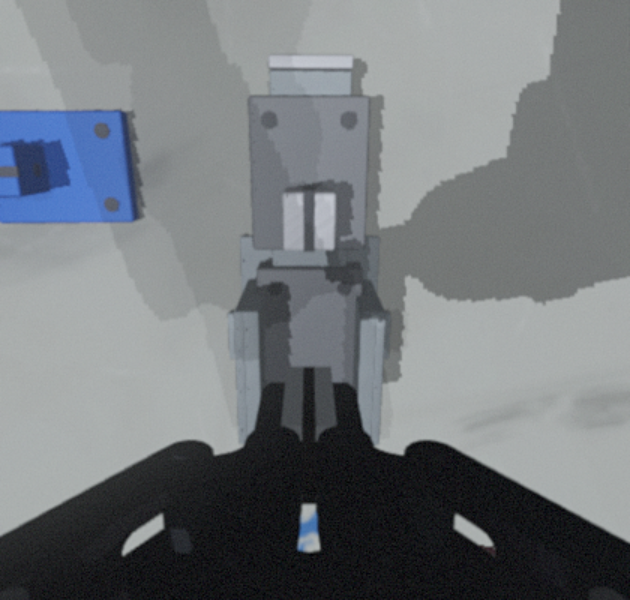

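The view shows the plate straight on the landing, with its far edge at y=97, the stop at y=62, and the block top over (283–336, 192–250). It is clear of the cheeks.

Run:
```python
from h import *
import pickle
c=pickle.load(open("w5.pkl","rb"));W=lambda x,y,z:at(c,(120+x/1.5,y/1.5),z)
f=W(309.5,192.5,.063);r=W(309.5,250,.063);B=(f+r)/2;print("block",B,np.linalg.norm(f-r),"width",np.linalg.norm(W(283,220,.063)-W(336,220,.063)))
a,b=W(249,97,.033),W(368,97,.033);print("far edge",(a+b)/2,np.linalg.norm(a-b),np.degrees(np.arctan2(*(b-a)[1::-1])))
u=np.array([.9813,-.1925,0]);print("plate centre", (a+b)/2+.037*u,"block via edge",(a+b)/2+.055*u)
print("stop top", W(311,56,.029))
go(np.append(B[:2],.1),168.9);go(np.append(B[:2],.043),168.9)
```

```text
block [ 0.44162108 -0.15835346  0.063     ] 0.02548440908562165 width 0.023516237977126587
far edge [ 0.38869563 -0.14867248  0.033     ] 0.05570717966860965 79.13405753149891
plate centre [ 0.42500373 -0.15579498  0.033     ] block via edge [ 0.44266713 -0.15925998  0.033     ]
stop top [ 0.37127061 -0.14414833  0.029     ]
shift mm [41.7  0.6 44.8] cur yaw 169.16 turn deg 0.3 frac [0.417 0.006 0.448] 0.0014 q7 1.31
shift mm [ 41.7   0.6 101.8] cur yaw 169.16 turn deg 0.3 frac [0.417 0.006 1.018] 0.0014 q7 1.31
```

>>> {"api": "arm_command", "payload": {"targets": [[0.42,0.005,0,0.0015],[0.42,0.005,0.2,0.0015],[0.42,0.005,0.5,0.0015],[0.42,0.005,0.8,0.0015],[0.42,0.005,0.8,0.0015]], "claw": 60}}

```text
time: 14.65
tcp_pos: [0.4387, -0.1574, 0.0623]
orientation: [0.096, 0.995, 0.001, -0.003]
force: [0.4, 0.2, 0.1]
gripper_width: 0.0603
grip_force: 0.0
```

Run:
```python
from h import *
go([.442,-.1587,.038],168.9)
```

```text
shift mm [-3.7 -0.6 24.2] cur yaw 168.95 turn deg 0.1 frac [-0.037 -0.006  0.242] 0.0003 q7 1.2
```

>>> {"api": "arm_command", "payload": {"targets": [[-0.02,0,0.1,0],[-0.02,0,0.24,0],[-0.02,0,0.24,0],[-0.02,0,0.24,0]]}}

```text
time: 15.15
tcp_pos: [0.4426, -0.1585, 0.041]
orientation: [0.097, 0.995, -0.0, 0.0]
force: [-0.6, 0.9, 0.4]
gripper_width: 0.0601
grip_force: 0.0
```

>>> {"api": "arm_command", "payload": {"targets": [[-0.02,0,0,0],[-0.02,0,0,0],[-0.02,0,0,0],[-0.02,0,0,0]], "claw": 10, "newtons": 50}}

```text
time: 15.65
tcp_pos: [0.4449, -0.1591, 0.0413]
orientation: [0.097, 0.995, -0.0, 0.001]
force: [-1.0, -0.6, 4.9]
gripper_width: 0.0232
grip_force: 49.5
```

Run:
```python
from h import *
go([.442,-.1587,.038],168.9);s=status.state();print(s["gripper_width"],s["grip_force"],s["force"],s["tcp_pos"])
```

```text
shift mm [ 3.  -0.2  3.3] cur yaw 168.9 turn deg -0.0 frac [ 0.03  -0.002  0.033] -0.0 q7 1.16
0.023215141763619104 49.48629856109619 [-0.9551635  -0.60920214  4.8958412 ] [ 0.44492887 -0.15912008  0.04129335]
```

>>> {"api": "arm_command", "payload": {"targets": [[0,0,-0.1,0],[0,0,-0.3,0],[0,0,-0.6,0],[0,0,-1,0]]}}

```text
time: 16.15
tcp_pos: [0.4435, -0.1586, 0.1415]
orientation: [0.096, 0.995, 0.0, -0.001]
force: [0.3, -0.9, -2.7]
gripper_width: 0.0234
grip_force: 49.4
```

>>> {"api": "arm_command", "payload": {"targets": [[0.1,0.2,-0.3,0],[0.25,0.55,-0.5,0],[0.4,0.95,-0.6,0]]}}

```text
time: 16.52
tcp_pos: [0.4232, -0.0572, 0.2021]
orientation: [0.097, 0.995, -0.0, 0.001]
force: [1.4, 0.5, -1.3]
gripper_width: 0.0229
grip_force: 49.5
```

>>> {"api": "arm_command", "payload": {"targets": [[0.15,0.4,0,0],[0.3,0.8,0,0],[0.4,0.95,0,0]]}}

```text
time: 16.9
tcp_pos: [0.4016, 0.0454, 0.2013]
orientation: [0.095, 0.995, 0.0, 0.0]
force: [0.3, 0.1, -2.4]
gripper_width: 0.0232
grip_force: 49.5
```

>>> {"api": "arm_command", "payload": {"targets": [[0.1,0.4,0,0],[0.2,0.8,0,0],[0.25,0.95,0,0]]}}

```text
time: 17.27
tcp_pos: [0.3955, 0.1434, 0.2013]
orientation: [0.095, 0.995, 0.0, -0.0]
force: [0.3, -0.7, -2.6]
gripper_width: 0.0232
grip_force: 49.7
```

>>> {"api": "arm_command", "payload": {"targets": [[0.05,0.4,0,0],[0.1,0.8,0,0],[0.1,0.95,0,0],[0.1,0.95,0,0]]}}

```text
time: 17.77
tcp_pos: [0.4044, 0.2364, 0.2008]
orientation: [0.096, 0.995, -0.0, -0.0]
force: [-0.6, -0.9, -1.8]
gripper_width: 0.0231
grip_force: 49.8
```

Run:
```python
from h import *
go([.4222,.3305,.12],172);s=status.state();print(s["gripper_width"],s["grip_force"],s["force"],s["tcp_pos"])
```

```text
shift mm [ 0.4 95.8 80.8] cur yaw 169.01 turn deg -3.0 frac [0.004 0.958 0.808] -0.0166 q7 0.45
0.02307788041661781 49.76546823978424 [-0.579272   -0.86559953 -1.83383847] [0.40438734 0.23642885 0.20078175]
```

Carrying well. I hover above the nest and check it with the wrist camera, which is my last picture.

>>> {"api": "arm_command", "payload": {"targets": [[0,0.4,0,-0.005],[0,0.8,0.2,-0.01],[0,0.96,0.5,-0.017],[0,0.96,0.8,-0.017],[0,0.96,0.8,-0.017],[0,0.96,0.8,-0.017]]}}

```text
time: 18.52
tcp_pos: [0.4238, 0.3294, 0.1218]
orientation: [0.071, 0.997, -0.0, 0.0]
force: [-0.1, -0.5, -1.2]
gripper_width: 0.0228
grip_force: 49.9
```

Run:
```python
from h import *
import pickle
c=viewer.camera("wrist");s=status.state();pickle.dump(c,open("w6.pkl","wb"))
np.set_printoptions(precision=4,suppress=True);print(s["tcp_pos"],s["qpos"],s["force"]);go([.4222,.3305,.059],172)
C=np.array([.4935,.3205,0]);d=lambda a:np.array([np.cos(np.radians(a)),np.sin(np.radians(a)),0])
L=C+.093*d(172)+[0,0,.04]
im=c["img"].copy()
# predicted nest rectangle on floor (green), held plate assumed (red) from TCP
def rect(P,h,l0,l1,w,z):
    x=d(h);y=d(h+90);return [np.append((P+a*x+b*y)[:2],z) for a,b in((l0,-w),(l1,-w),(l1,w),(l0,w))]
cv2.polylines(im,[px(c,rect(L,-8,-.037,.037,.029,.04)).astype(int)],True,(0,255,0),1)
B=s["tcp_pos"]-.003*d(-8);zt=s["tcp_pos"][2]-.0413+.033
q=px(c,rect(B,-8,-.055,.019,.029,zt));print("pred plate top corners",q)
cv2.polylines(im,[q.astype(int)],True,(0,0,255),1)
cv2.imwrite("pics/w6.png",cv2.resize(im[:,120:540],(630,600)))
```

```text
[0.424  0.3298 0.1221] [-0.2579  0.5567 -0.6866  1.8785  0.4561  0.8665  0.2563] [-0.0903  0.6892 -1.8662]
shift mm [ 2.   0.3 63.1] cur yaw 171.89 turn deg -0.1 frac [0.02  0.003 0.631] -0.0006 q7 0.26
pred plate top corners [[259.9946 138.2652]
 [268.6238 286.7823]
 [383.9994 286.6038]
 [392.1377 137.9777]]
```

View pics/w6.png

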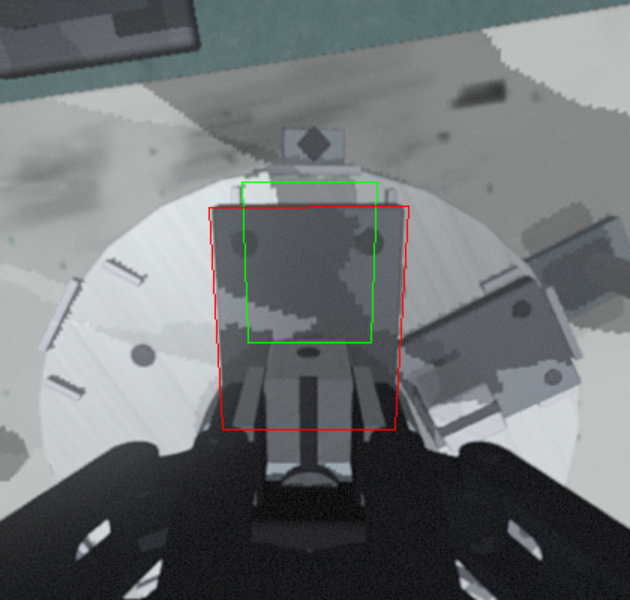

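The held plate matches the prediction: its far edge is at y=206 and its sides at 211 and 407. The nest's side strips at x≈237 and 391 and the diamond at (314,143) suggest the nest lies about 1.5 mm further along tool +y. I'm checking the edges numerically.

Run:
```python
from h import *
import pickle
c=pickle.load(open("w6.pkl","rb"));g=cv2.cvtColor(c["img"],6)
for v in (126,129,132): print(v,"L",*g[v,270:290],"R",*g[v,370:390])
print("cols outer strip");
for u in (306,330,352): print(u,*g[106:126,u])
print("plate far edge",*g[130:144,320]);print("plate sides v=170 L",*g[170,256:272],"R",*g[170,380:396])
d=lambda a:np.array([np.cos(np.radians(a)),np.sin(np.radians(a)),0]);C=np.array([.4935,.3205,0]);
print(px(c,[C+.152*d(172)+[0,0,.003],C+.133*d(172)+[0,0,.045],*[C+.125*d(172)+s*.031*d(82)+[0,0,.045] for s in(1,-1)],*[C+.093*d(172+60*k)+[0,0,.04] for k in(1,)]]))
```

```text
126 L 224 223 223 216 204 211 208 207 201 170 124 167 215 221 221 219 218 219 216 216 R 170 165 165 166 164 161 144 125 122 131 131 131 139 149 159 164 166 165 159 164
129 L 222 222 222 215 204 212 210 209 201 172 123 158 216 222 221 219 219 220 218 217 R 170 167 167 169 167 162 138 108 115 146 157 154 156 150 151 160 168 166 161 163
132 L 221 221 223 216 205 215 210 210 204 181 129 150 199 217 219 219 219 220 218 217 R 170 169 167 170 169 164 139 108 121 152 159 156 155 149 155 165 167 170 164 166
cols outer strip
306 106 106 112 112 120 131 128 125 126 116 114 126 138 140 135 138 138 138 140 137
330 80 92 104 107 128 151 156 156 152 146 137 137 136 136 140 137 137 134 137 136
352 135 136 134 123 128 148 157 153 155 148 137 131 136 136 132 132 135 136 138 137
plate far edge 137 134 135 136 128 110 80 75 83 80 88 87 86 84
plate sides v=170 L 218 217 216 216 217 215 187 122 98 97 103 99 105 97 94 94 R 103 100 100 102 101 99 98 99 140 161 161 160 161 161 159 160
[[326.41661742  87.43101722]
 [326.59422872 117.52965463]
 [375.23873996 130.30478819]
 [278.00169089 130.52107615]
 [214.73188337 240.82511337]]
```

Run:
```python
from h import *
import pickle
np.set_printoptions(precision=4,suppress=True)
c=pickle.load(open("w6.pkl","rb"));s=status.state()
d=lambda a:np.array([np.cos(np.radians(a)),np.sin(np.radians(a)),0]);C=np.array([.4935,.3205,0]);x=d(172);y=d(82) # tool axes (x outwards, y)
T=s["tcp_pos"]
f=lambda n,uv,z:print(n,"tool x,y from TCP mm:",((at(c,uv,z)-T)@x*1e3).round(1),((at(c,uv,z)-T)@y*1e3).round(1))
f("stripL",(279.3,129),.045);f("stripR",(378.7,129),.045);f("stripLf",(281.3,129),.04);f("stripRf",(376.,129),.04)
f("outer",(330,115.5),.045);f("diamond",(120+314/1.5,143.5/1.5),.003)
zt=T[2]-.0083
f("plate far",(320,135.5),zt);f("pL",(262.6,170),zt);f("pR",(387.7,170),zt)
print("plan L",((C+.093*x-T)@x*1e3),((C+.093*x-T)@y*1e3))
```

```text
stripL tool x,y from TCP mm: 55.8 -29.7
stripR tool x,y from TCP mm: 55.7 33.6
stripLf tool x,y from TCP mm: 55.4 -29.1
stripRf tool x,y from TCP mm: 55.2 32.6
outer tool x,y from TCP mm: 64.1 2.6
diamond tool x,y from TCP mm: 76.1 2.6
plate far tool x,y from TCP mm: 59.2 -2.6
pL tool x,y from TCP mm: 43.8 -28.7
pR tool x,y from TCP mm: 43.7 27.8
plan L 22.86535444974789 0.4229508650090228
```

>>> {"api": "arm_command", "payload": {"targets": [[0.02,0.02,0.15,0],[0.02,0.02,0.3,0],[0.02,0.02,0.45,0],[0.02,0.02,0.45,0],[0.02,0.02,0.45,0]]}}

```text
time: 19.2
tcp_pos: [0.4215, 0.3328, 0.0757]
orientation: [0.07, 0.998, 0.0, -0.0]
force: [0.7, 0.1, -0.9]
gripper_width: 0.0229
grip_force: 49.9
```

Run:
```python
from h import *
s=status.state();print(s["tcp_pos"],s["force"]);go([.4220,.3323,.0583],171.8)
import time
c=viewer.camera("wrist");g=cv2.cvtColor(c["img"],6);T=status.state()["tcp_pos"]
d=lambda a:np.array([np.cos(np.radians(a)),np.sin(np.radians(a)),0]);zt=T[2]-.0083
print(px(c,[T+.0615*d(172)-[0,0,.0083],*[np.append((T+.056*d(172)+k*d(82))[:2],.045) for k in(-.031,.031)]]))
for v in (112,116,120,124):print(v,"L",*g[v,250:290:2],"R",*g[v,360:404:2])
print(*g[92:142,320])
```

```text
[0.42145978 0.33277134 0.07574639] [ 0.70630903  0.11797418 -0.94348086]
shift mm [-0.6 -0.4 17.4] cur yaw 171.98 turn deg 0.2 frac [-0.006 -0.004  0.174] 0.001 q7 0.2
[[325.46573755 130.09082564]
 [264.21571194 136.94173724]
 [386.79564745 136.87346537]]
112 L 98 91 89 83 81 80 85 92 94 98 96 95 99 99 100 95 99 97 97 104 R 135 137 137 141 135 130 134 131 132 132 132 127 126 128 123 123 123 125 131 126 127 128
116 L 145 111 103 92 87 87 93 97 99 96 98 97 99 101 100 100 102 106 108 108 R 135 141 138 137 136 132 132 133 134 131 129 126 122 123 126 122 123 127 131 134 134 136
120 L 147 142 148 130 133 107 101 97 102 105 105 104 105 106 105 109 107 110 124 130 R 130 132 131 128 128 131 141 137 134 135 127 130 134 130 131 133 132 135 135 138 138 140
124 L 152 151 156 153 160 159 163 114 110 114 110 111 109 110 109 113 120 119 115 125 R 156 155 133 129 115 113 114 117 113 114 128 135 125 130 134 138 133 138 139 141 139 140
74 72 76 77 76 74 75 78 79 79 80 76 77 69 76 75 66 71 87 96 98 107 110 105 109 109 106 113 125 133 129 122 126 120 117 113 127 137 138 137 136 139 129 108 77 75 77 77 85 86
```

Run:
```python
from h import *
c=viewer.camera("wrist");T=status.state()["tcp_pos"];g=cv2.cvtColor(c["img"],6)
d=lambda a:np.array([np.cos(np.radians(a)),np.sin(np.radians(a)),0]);x=d(172);y=d(82)
f=lambda n,uv,z:print(n,((at(c,uv,z)-T)@x*1e3).round(1),((at(c,uv,z)-T)@y*1e3).round(1))
f("outer",(320,127),.045);f("far",(320,134.7),T[2]-.0083)
for v in (129,131,133):print(v,"L",*g[v,254:282],"R",*g[v,372:400])
print("sides170 L",*g[170,246:266],"R",*g[170,385:405])
```

```text
outer 60.9 -2.7
far 59.5 -2.3
129 L 128 127 129 127 130 137 136 138 138 142 136 140 139 136 138 136 137 139 138 138 136 136 138 138 136 136 137 139 R 146 167 170 167 167 163 159 160 154 148 142 131 122 119 113 110 114 113 107 113 115 123 130 129 129 120 117 134
131 L 137 139 140 138 140 141 139 140 141 141 144 134 140 140 139 136 137 136 137 138 140 138 140 137 142 138 137 137 R 141 146 157 154 157 167 168 166 169 170 167 169 165 164 160 156 152 144 127 121 115 112 109 115 108 109 117 126
133 L 137 137 140 138 136 140 139 138 138 143 142 143 142 138 143 138 140 139 142 137 135 137 139 138 137 141 141 135 R 140 136 138 135 134 146 163 168 167 169 170 167 169 170 171 169 168 168 169 167 158 152 148 143 136 133 123 119
sides170 L 224 224 224 224 227 225 224 223 224 225 219 207 202 202 203 201 171 116 93 100 R 103 100 103 133 154 159 162 168 163 163 163 162 162 162 159 167 166 166 164 166
```

>>> {"api": "arm_command", "payload": {"targets": [[-0.005,-0.003,0.05,0],[-0.005,-0.003,0.09,0],[-0.005,-0.003,0.12,0],[-0.005,-0.003,0.15,0],[-0.005,-0.003,0.15,0]]}}

```text
time: 19.92
tcp_pos: [0.4218, 0.3321, 0.0605]
orientation: [0.07, 0.998, -0.0, -0.0]
force: [1.3, -1.2, -2.1]
gripper_width: 0.0228
grip_force: 49.9
```

Run:
```python
from h import *
s=status.state();print(s["tcp_pos"],s["force"],s["wrist_torque"]);go([.4220,.3323,.0583],171.8)
```

```text
[0.42184453 0.33208121 0.06053413] [ 1.27744431 -1.20595484 -2.12857287] [-0.00470329 -0.03387017 -0.02574036]
shift mm [-0.1  0.2  2.2] cur yaw 171.97 turn deg 0.2 frac [-0.001  0.002  0.022] 0.001 q7 0.18
```

>>> {"api": "arm_command", "payload": {"targets": [[0,0,0.01,0],[0,0,0.02,0],[0,0,0.03,0],[0,0,0.03,0]]}}

```text
time: 20.42
tcp_pos: [0.4221, 0.3324, 0.0583]
orientation: [0.07, 0.998, 0.0, 0.0]
force: [-1.0, -1.1, 3.9]
gripper_width: 0.0228
grip_force: 50.7
```

Run:
```python
from h import *
s=status.state();print(s["tcp_pos"],s["force"],s["wrist_torque"])
```

```text
[0.42206497 0.33235896 0.05830843] [-1.02803087 -1.12892605  3.86465399] [-0.19076334  0.19837097  0.04448285]
```

>>> {"api": "arm_command", "payload": {"targets": [[0,0,0,0],[0,0,0,0],[0,0,0,0],[0,0,0,0]], "claw": 42}}

```text
time: 20.92
tcp_pos: [0.422, 0.3322, 0.0578]
orientation: [0.07, 0.998, 0.0, -0.0]
force: [0.2, 0.5, -1.2]
gripper_width: 0.0423
grip_force: 0.0
```

>>> {"api": "arm_command", "payload": {"targets": [[0,0,-0.1,0],[0,0,-0.3,0],[0,0,-0.7,0],[0,0,-1,0],[0,0,-1,0]]}}

```text
time: 21.55
tcp_pos: [0.4228, 0.3334, 0.1606]
orientation: [0.07, 0.998, 0.002, 0.002]
force: [0.7, 0.6, -0.3]
gripper_width: 0.0421
grip_force: 0.0
```

Run:
```python
from h import *
import pickle
c=viewer.camera("wrist");s=status.state();T=s["tcp_pos"];print(T,s["force"]);pickle.dump(c,open("w7.pkl","wb"))
g=cv2.cvtColor(c["img"],6)
d=lambda a:np.array([np.cos(np.radians(a)),np.sin(np.radians(a)),0]);C=np.array([.4935,.3205,0]);x=d(172);y=d(82)
L=C+.093*x
q=px(c,[np.append((L+a*x+b*y)[:2],.05) for a,b in((.037,-.029),(.037,.029),(-.037,.029),(-.037,-.029),(.02,-.029),(.02,.029))]);print(q)
v=int(q[4][1]);
for w in(v,v-14):print(w,"L",int(q[4][0])-12,*g[w,int(q[4][0])-12:int(q[4][0])+8],"R",int(q[5][0])-8,*g[w,int(q[5][0])-8:int(q[5][0])+12])
for u in(310,325,340):print(u,int(q[0][1])-14,*g[int(q[0][1])-14:int(q[0][1])+14,u])
go([.494,.321,.17],82)
```

```text
[0.42239195 0.33251031 0.15908015] [ 0.03624582  0.39507558 -0.69002185]
[[281.13793346 120.82646595]
 [360.58527287 120.73991891]
 [357.78030788 216.07280745]
 [284.88771675 216.21584777]
 [282.07267118 144.24668115]
 [359.88542667 144.14506245]]
144 L 270 215 214 214 215 213 214 213 200 201 200 189 164 164 208 207 155 134 141 146 145 R 351 98 103 99 102 108 103 104 99 102 96 113 152 124 115 149 156 152 152 160 193
130 L 270 219 216 216 213 215 207 190 204 206 203 194 152 122 141 145 134 146 145 143 144 R 351 80 89 102 104 100 104 104 100 103 97 104 140 152 120 129 145 151 151 147 142
310 106 168 168 164 147 126 127 123 119 117 120 130 130 132 115 82 80 83 87 87 90 88 91 108 128 134 134 133 140
325 106 82 95 99 113 135 151 151 147 140 136 139 138 132 113 91 79 81 86 84 85 89 86 93 90 91 85 88 90
340 106 98 103 101 103 127 148 153 149 144 138 152 164 150 109 83 95 99 105 96 107 105 100 103 97 101 107 101 102
shift mm [-72.5  -1.3 -10.8] cur yaw 171.95 turn deg 89.9 frac [-0.725 -0.013 -0.108] 0.4997 q7 0.29
```

The plate is in the nest. Its top edges lie between the strips (285–361) with the far edge parallel to the outer strip (v 119 against 115). Now back to the handle for the second turn.

>>> {"api": "arm_command", "payload": {"targets": [[-0.1,0,-0.11,0.055],[-0.3,0,-0.11,0.11],[-0.5,0,-0.11,0.165],[-0.725,0,-0.11,0.22],[-0.725,0,-0.11,0.275],[-0.725,0,-0.11,0.33],[-0.725,0,-0.11,0.385],[-0.725,0,-0.11,0.44],[-0.725,0,-0.11,0.5],[-0.725,0,-0.11,0.5]], "claw": 60}}

```text
time: 22.85
tcp_pos: [0.4932, 0.3218, 0.1678]
orientation: [0.754, 0.656, -0.001, 0.0]
force: [-0.0, 1.6, 0.1]
gripper_width: 0.0604
grip_force: 0.0
```

Run:
```python
from h import *
import pickle
c=viewer.camera("wrist");s=status.state();T=s["tcp_pos"];print(T,s["qpos"])
go([.494,.3215,.085],82)
C=np.array([.4935,.3205,0]);d=lambda a:np.array([np.cos(np.radians(a)),np.sin(np.radians(a)),0])
q=px(c,[np.append((C+a*d(82)+b*d(-8))[:2],.106) for a,b in((.03,-.007),(.03,.007),(0,-.007),(0,.007))]);print(q)
g=cv2.cvtColor(c["img"],6)
for p in(q[0],q[2]):
    v=int(p[1]);print(v,*g[v,270:390:3])
```

```text
[0.49328661 0.32184509 0.1680164 ] [-0.44361248  0.51240493 -0.27471279  1.68798944  0.16281738  0.96515445
 -0.91399157]
shift mm [-0.1  0.8 83. ] cur yaw 82.2 turn deg 0.2 frac [-0.001  0.008  0.83 ] 0.0011 q7 -0.91
[[316.7050421  173.77372908]
 [339.37086595 173.79334726]
 [317.03596725 219.34626731]
 [338.7779901  219.3702778 ]]
173 125 156 160 180 181 180 181 184 184 184 184 183 183 185 186 146 53 73 76 76 75 78 58 173 175 174 176 175 176 175 170 154 146 168 177 172 174 172 174 174
219 165 153 152 156 152 154 157 157 156 155 158 157 155 148 100 70 62 67 62 66 68 68 65 104 133 162 158 162 161 160 163 161 160 159 161 159 162 159 158 157
```

>>> {"api": "arm_command", "payload": {"targets": [[0,0,0.3,0],[0,0,0.6,0],[0,0,0.83,0],[0,0,0.83,0],[0,0,0.83,0]]}}

```text
time: 23.52
tcp_pos: [0.4941, 0.3223, 0.0864]
orientation: [0.754, 0.656, 0.0, -0.0]
force: [0.4, 0.6, 0.8]
gripper_width: 0.0602
grip_force: 0.0
```

>>> {"api": "arm_command", "payload": {"targets": [[0,0,0,0],[0,0,0,0],[0,0,0,0],[0,0,0,0]], "claw": 5, "newtons": 50}}

```text
time: 24.02
tcp_pos: [0.4936, 0.3223, 0.0866]
orientation: [0.755, 0.656, 0.0, -0.0]
force: [-0.9, -2.2, 5.1]
gripper_width: 0.0128
grip_force: 49.9
```

>>> {"api": "arm_command", "payload": {"targets": [[0,0,0,0.03],[0,0,0,0.07],[0,0,0,0.11],[0,0,0,0.15],[0,0,0,0.19],[0,0,0,0.23],[0,0,0,0.27],[0,0,0,0.31],[0,0,0,0.335],[0,0,0,0.335]]}}

```text
time: 25.28
tcp_pos: [0.4956, 0.3207, 0.0866]
orientation: [0.982, 0.187, 0.001, 0.001]
force: [3.4, -3.8, 2.5]
gripper_width: 0.013
grip_force: 49.5
```

Run:
```python
from h import *
s=status.state();print(s["tcp_pos"],s["force"],s["wrist_torque"],s["qpos"]);go([.494,.3215,.085],22)
```

```text
[0.49559594 0.32070548 0.08660305] [ 3.40436686 -3.79278931  2.49504389] [-0.77047363 -0.57908096 -0.22925251] [-0.65412281  0.59868466  0.05817692  1.78150136 -0.04402554  0.76070091
 -1.76951263]
shift mm [-1.2 -1.3  1.6] cur yaw 21.51 turn deg -0.5 frac [-0.012 -0.013  0.016] -0.0027 q7 -1.77
```

Open, rise and check numerically where the plate is.

>>> {"api": "arm_command", "payload": {"targets": [[0,0,0,0],[0,0,0,0],[0,0,0,0],[0,0,0,0]], "claw": 60}}

```text
time: 25.78
tcp_pos: [0.4936, 0.3222, 0.0857]
orientation: [0.982, 0.188, -0.0, -0.0]
force: [0.5, 0.5, -0.3]
gripper_width: 0.0601
grip_force: 0.0
```

>>> {"api": "arm_command", "payload": {"targets": [[0,0,-0.3,0],[0,0,-0.7,0],[0,0,-1,0],[0,0,-1,0]]}}

```text
time: 26.28
tcp_pos: [0.4949, 0.3228, 0.1883]
orientation: [0.982, 0.188, 0.002, -0.001]
force: [0.3, 0.1, -0.7]
gripper_width: 0.0598
grip_force: 0.0
```

>>> {"api": "arm_command", "payload": {"targets": [[0,0,-0.4,0],[-0.3,0,-0.8,0],[-0.7,0,-1,0],[-0.7,0,-1,0],[-0.7,0,-1,0],[-0.7,0,-1,0]]}}

```text
time: 27.02
tcp_pos: [0.4291, 0.2962, 0.2845]
orientation: [0.982, 0.188, -0.001, 0.0]
force: [0.6, 0.3, -0.2]
gripper_width: 0.0598
grip_force: 0.0
```

Run:
```python
from h import *
c=viewer.camera("wrist");s=status.state();print(s["tcp_pos"],s["force"],s["time"],s["dq"].round(3))
g=cv2.cvtColor(c["img"],6)
d=lambda a:np.array([np.cos(np.radians(a)),np.sin(np.radians(a)),0]);C=np.array([.4935,.3205,0])
P=px(c,[C+.093*d(172+60*k)+[0,0,.04] for k in range(6)]);print(P)
q=px(c,[C+s*.03*d(22)+[0,0,.106] for s in(-1,0,1)]);print("bar",q)
for p in q:
    v,u=int(p[1]),int(p[0])
    if 0<v<400: print(v,u-16,*g[v,u-16:u+16:2])
# plate at reader (112 deg): corners of top surface
L=C+.093*d(112);x=d(112);y=d(22)
k=px(c,[np.append((L+a*x+b*y)[:2],.05) for a,b in((.037,0),(0,.029),(0,-.029))]);print("reader plate far,sides",k)
# seeing dark holes: template of gray around expected empties
for i in range(6):
    u,v=P[i].astype(int)
    if 12<v<388 and 12<u<628:
        w=g[v-10:v+11,u-10:u+11];m=np.argwhere(w<w.min()+25).mean(0)-10;print(i,w.min(),w.mean().round(),m)
c2=viewer.camera("top");i=c2["img"]
import pickle;a=pickle.load(open("c0.pkl","rb"))["top"]["img"]
df=cv2.absdiff(a,i).max(2)>60
for n,(x0,x1,y0,y1) in dict(tape=(312,345,205,245),bottleetc=(305,335,185,205),mag=(365,395,183,235),blue=(395,420,210,235)).items(): print(n,df[y0:y1,x0:x1].sum())
```

```text
[0.42909806 0.29615736 0.28455592] [0.24357241 0.0030035  0.26424543] 27.075 [-0.    -0.002 -0.    -0.002  0.     0.003 -0.   ]
[[287.49460729 172.55583919]
 [366.84768145 172.03863517]
 [411.51324817  99.82103311]
 [371.80087491  17.79751798]
 [281.01786815  18.44473674]
 [242.16005852 100.97252567]]
bar [[327.30769349 134.86359746]
 [327.15172897 101.51307579]
 [326.9869201   66.0463683 ]]
134 311 169 126 116 120 110 81 80 87 90 88 90 79 162 173 174 174
101 311 174 115 86 90 83 72 77 80 76 83 89 75 81 109 109 138
66 310 183 184 145 133 121 89 77 79 79 77 88 86 76 157 171 173
reader plate far,sides [[205.22342974 101.19901687]
 [237.58470993  72.02720769]
 [242.1819486  128.74530865]]
0 109 197.0 [ 0.92727273 -0.50909091]
1 99 191.0 [ 2.03921569 -0.56862745]
2 110 174.0 [ 3.96774194 -3.0483871 ]
3 108 172.0 [4.6122449  2.26530612]
4 106 165.0 [3.64516129 2.35483871]
5 101 155.0 [ 2.23353293 -3.21556886]
tape 0
bottleetc 0
mag 42
blue 0
```

Run:
```python
from h import *
c=viewer.camera("wrist");g=cv2.cvtColor(c["img"],6)
print("far",*g[101,190:222]);print("cols u=225");print(*g[60:144:2,225])
f=lambda uv,z:print(uv,at(c,uv,z).round(4))
d=lambda a:np.array([np.cos(np.radians(a)),np.sin(np.radians(a)),0]);C=np.array([.4935,.3205,0])
L=C+.093*d(112);x=d(112);y=d(22)
print(px(c,[np.append((L+a*x+b*y)[:2],.05) for a,b in((.015,.029),(.015,-.029))]))
print(px(c,[np.append((L+a*x+b*y)[:2],.08) for a,b in((-.005,0),(-.031,0),(-.018,.012),(-.018,-.012))]))
print("block row",*g[102,225:300:2])
```

```text
far 88 85 86 87 88 90 85 87 89 88 82 101 128 146 147 126 103 95 97 104 100 105 102 102 102 103 103 101 106 103 104 105
cols u=225
213 213 214 194 159 192 155 146 145 144 144 145 144 145 142 144 142 114 109 106 103 107 106 104 107 103 104 104 106 104 102 107 106 97 126 145 148 143 160 160 159 156
[[223.22823992  72.06788651]
 [228.52410409 128.78308414]]
[[237.72511501 101.5261978 ]
 [264.14892725 101.42446878]
 [250.02270626  88.60883364]
 [251.84070545 114.05880507]]
block row 107 105 107 107 106 107 105 110 114 110 115 118 116 120 125 119 116 125 117 126 108 111 112 87 118 170 178 176 176 180 177 174 178 176 178 174 177 178
```

The plate edges at the reader match the prediction within about 1 px. Handing in.

```bash
python3 -c "
from bench import ctrl
print(ctrl.finish_job())"
```

```text
the job is handed in; nothing more can be done
None
```

The job is handed in: the table is two positions clockwise of its start, with the plate lying in its nest in front of the reader and the gripper clear; the hand-in returned no verdict, so this rests on my last camera check (plate edges within about 1 px of where they should be).

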